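Snap the dome onto the mushroom lamp on its display spot

ROBOT

A 7-joint arm with a two-finger parallel gripper is mounted at the origin on the work surface. World frame = base frame: x ahead of the robot, y to its left, z up, the work surface at z = 0. Lengths are in m, angles in rad, forces in N, time in s.
With the tool pointing down it reaches from about 0.4 to 0.85 m from the base axis. Payload 10.4 kg.
Tool frame: the origin (TCP) lies between the finger pads; the fingertips stand ahead of it and the grasp point (between the pads) lies 6 mm ahead of it (finger_overhang is the z of the fingertips in the tool frame, in m); z points along the fingers, y is the direction in which the jaws open and shut (so a half turn about z gives the same grasp; the last joint's range is limited). The gripper opens to 85 mm and grips with 20 to 120 N. Pads are 22 mm wide; open, the fingers measure 114 mm over their backs; the gripper's body (76 mm by 85 mm) begins 54 mm behind the grasp point. The pads swing forward as they close: fully open they stand 13 mm farther back than shut.
Start: joints at [1.103, 0.332, -0.065, 1.46, 0.022, 1.35, -0.088], TCP at [0.269, -0.564, 0.256] pointing down, gripper open.
Joint ranges: [-2.6, 2.6], [-0.5, 2.12], [-1.47, 1.34], [0.16, 2.42], [-1.27, 4.41], [0.06, 2.06], [-2.6, 2.6]. Speed limits (rad/s): [2.22, 2.22, 2.79, 2.79, 3.14, 3.14, 3.14].

INTERFACE

Orientations are given as a unit quaternion [x, y, z, w].
In Python, from workcell import * gives the robot as it stands.
- The arm moves only by the shell command python3 -m creep 'ROWS' [FORCE]. ROWS is JSON, a list of rows, each a list of 7 numbers: the turn, a rotation vector about the tool's x, y, z in rad, then the shift along the tool's x, y, z in mm, then the closure in counts, from 0 (fully open) to 255 (shut). In form: [[wx, wy, wz, dx, dy, dz, claw], ...]. A call has 1 to 8 rows; each row shifts and turns the commanded pose from where the row before left it, along the tool's axes as they then stand; what a row does not reach is not made up. A row lasts 1/10 s, in which the tool goes at most 50 mm and 8.59 degrees, less where a joint would pass 70% of its speed; a pose out of reach is approached as far as the arm can. A call is refused whole if a number of a shift passes 50 or a number of a turn 0.15, either way. A call with a gripper value outside its range is refused whole. The fingers move at their own pace and stop on an object; FORCE is the grip in N (left out, the last holds). Time passes only in rows, so rows that do not move let the fingers close. It gives the time, the measured TCP pose, the force and the opening at its end, in the units of the state.
- get_obs(): the state, without advancing time (a new reading comes with each control period).
- camera(name): name is "side" or "top"; returns (picture, depth): 480x640x3 uint8, blue, green, red; 480x640 float32, m along the optical axis (not along the pixel's ray), 0 where there is no reading.
- camera_model(name): a dict with "camera_matrix" (3x3 intrinsics, pixels), "R" (3x3) and "t" (3): a world point X has camera coordinates R X + t. Camera axes: x right, y down, z forward; pixel columns grow to the right and rows downward; lengths in m; the calibration is good to about 2 mm. A picture is of the moment at which its call begins. camera_model takes no time and is no camera call.
- hand_in(): hands the job in, once; it reports no verdict.
The state is a dict: "clock": time; "joint_pos": joint angles; "joint_velocities": joint speeds; "tau": joint torques, N m; "position": TCP position; "ee_rot": TCP orientation; "ft_force": force on the tool from outside, world axes, zero at the start; "torque": the same for the moment, N m; "grip_width": opening from 0.0 (shut) to 1.0 (fully open).
Only numpy, scipy, OpenCV 4.12 (cv2) and the standard library are available. Lean on these libraries where they do the work, as an engineer would, in place of code of your own. Each camera call takes 0.05 s, during which the arm holds its last target.

TASK

Slide the pale-green lamp body across the table, without lifting or toppling it, until its foot stands wholly inside the brass ring of the grey display spot. Then take the loose pale-green dome (not the peach one) and press it straight down onto the lamp's brass stud until it clicks and sits fully home on the stem, and go on pressing after the click: finish while still holding the dome down firmly (about 10 N; clearly more than its own weight), with nothing let go. Leave everything else where it stands.

Things in the scene. Friction and masses are not known exactly. Their poses are not given: they have to be found in the camera images.
- lamp: Pale-green stone lamp body, loose, 0.5 to 0.9 kg, slides when pushed. Round foot of diameter 96, height 30; on it a round stem of diameter 36 up to height 55, whose flat top is the dome's seat; from it rises a brass stud (see seat) to height 77. Origin: centre of the foot's underside, z up; starts upright at any yaw (round, so yaw does not matter).
- seat (a point): On the lamp's axis at the stem's flat top, 55 above the lamp's origin, z up: the foot of the brass stud. The stud is 16 in diameter and 22 tall, its upper 7 tapering to 9. Three sprung steel balls, centred 10 above the seat, stand out 3.5 from it: the dome meets them about 13 above the seat and needs 8 to 15 N to pass; then the force drops (the click) and they draw it down.
- spot: The display spot: a flat grey disc with a brass ring round it, level with the table (no step). The ring's inner diameter is 136, outer 148. It stays where it is. Origin: its centre.
- cap: Loose pale-green dome, 0.09 kg, diameter 58, height 37, mouth down on the table. Its side is upright from 4 to 27 above the underside; flat top of diameter 32. In the underside a central hole of diameter 19 through a lip 6 thick, wider above, takes the stud. Home: underside on the lamp's seat, a hard stop. Origin: centre of the underside, z up; round, so yaw does not matter.
- spare: Peach-coloured dome of the same outer shape and size as the green one, a spare to be left alone. It and the green dome may stand in either of two places. Origin: centre of the underside.
- bowl: Peach stone candle bowl, diameter 92, height 65, to be left alone. Origin: centre of the underside.
- powerbank: White power bank, 70 x 145 x 24, to be left alone. Origin: centre of the underside; y along its length.
- labels: Upright roll of white paper labels, diameter 52, height 45, to be left alone. Origin: centre of the underside.
- coasters: Stack of wooden coasters (one piece), diameter 90, height 36, to be left alone. Origin: centre of the underside.
- bottle: Cream stone bottle, diameter 72, height 95, to be left alone. Origin: centre of the underside.
- phone: Aluminium stand with a leaning phone, footprint 90 x 75, height about 170, to be left alone. Origin: centre of the underside.
Not all that is in view belongs to the job. Leave any pink or red look-alike of the lamp alone.

How it is judged:
By the outcome, as a careful person would: the job done as asked, in the order asked, and still so for the second after the job is handed in, while the arm keeps its last pose, push and grip.
It also fails if it takes over 69 s, if anything falls off the work surface, if the arm or the gripper's body presses on something with over 40 N, if the wrist force passes 120 N, or if a joint passes its speed limit or range.

## Working session

There is one attempt and no reset: what is moved stays moved. The work goes in short steps, Python scripts to look and compute and a shell command to move; the robot and the scene stay as the last step left them, time stands still between calls to the robot, and variables do not carry over. Pictures are saved under pics/ and viewed, and the job is handed in when it is done.

```bash
ls; mkdir -p pics; python3 - <<'E'
from workcell import *
import cv2,numpy as np
o=get_obs()
for k,v in o.items(): print(k,np.round(v,3))
for n in("side","top"):
    p,d=camera(n); cv2.imwrite(f"pics/{n}0.png",p); np.savez(f"{n}0.npz",p=p,d=d)
    m=camera_model(n); print({k:np.round(v,4).tolist() for k,v in m.items()})
E
```

```text
pics
clock 0.0
joint_pos [ 1.103  0.333 -0.065  1.461  0.022  1.35  -0.089]
joint_velocities [-0.001 -0.001 -0.002  0.     0.     0.    -0.   ]
tau [ 1.0000e-03 -6.2545e+01  5.0000e-02 -3.9161e+01  1.6000e-02  1.0000e-02
  0.0000e+00]
position [ 0.269 -0.564  0.256]
ee_rot [ 0.975  0.221 -0.    -0.001]
ft_force [-0.677  0.158  0.551]
torque [ 0.018 -0.014 -0.02 ]
grip_width 1.0
{'camera_matrix': [[570.86, 0.0, 330.9323], [0.0, 570.86, 247.6361], [0.0, 0.0, 1.0]], 'R': [[0.9767, -0.2147, -0.0062], [-0.1469, -0.6463, -0.7489], [0.1567, 0.7323, -0.6627]], 't': [-0.5775, 0.1673, 1.2573]}
{'camera_matrix': [[467.9777, 0.0, 323.5372], [0.0, 467.9777, 241.1697], [0.0, 0.0, 1.0]], 'R': [[0.0242, -0.9997, -0.0007], [-0.9947, -0.024, -0.1003], [0.1003, 0.0031, -0.995]], 't': [-0.0089, 0.5983, 1.1325]}
```

View pics/side0.png

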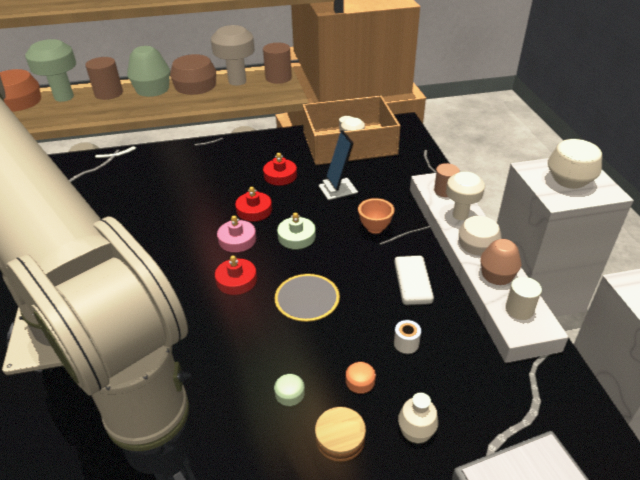

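View pics/top0.png

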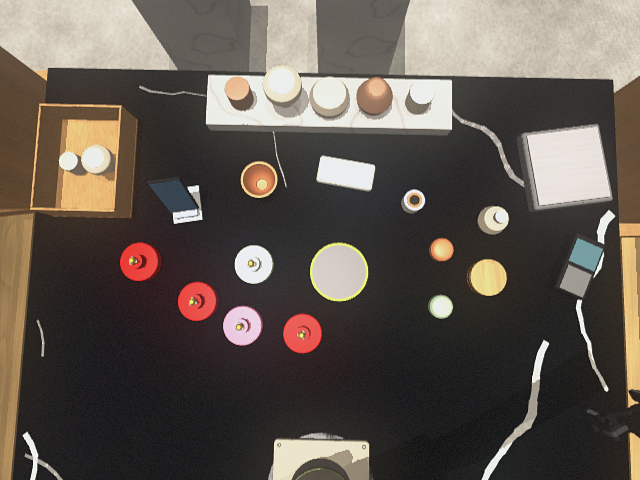

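The top view has several lamp-like bodies: (254,264) pale, (242,326) pink, and (139,261), (197,301), (302,333) red. The side view shows the pale one at (296,232) as green. The domes are at (440,306), green, and (441,250), peach. I'll confirm these in an enlarged crop and measure them.

```bash
cat > h.py <<'E'
from workcell import *
import cv2,numpy as np
def ray(n,u,v,z):
    m=camera_model(n);K=np.array(m["camera_matrix"]);R=np.array(m["R"]);t=np.array(m["t"])
    c=-R.T@t; d=R.T@np.linalg.solve(K,[u,v,1.]); return c+d*(z-c[2])/d[2]
def proj(n,X):
    m=camera_model(n);q=np.array(m["R"])@np.array(X)+np.array(m["t"]);q=np.array(m["camera_matrix"])@q;return q[:2]/q[2]
def comp(mask,u,v):
    n,l,s,c=cv2.connectedComponentsWithStats(mask.astype(np.uint8),connectivity=4)
    k=l[v,u]; return l==k,s[k],c[k]
E
python3 - <<'E'
from h import *
p=np.load("side0.npz")["p"];q=np.load("top0.npz")["p"]
a=cv2.resize(p[200:420,210:400],None,fx=2,fy=2); b=cv2.resize(q[220:360,100:500],None,fx=1.5,fy=1.5)
b2=np.zeros((440,400,3),np.uint8); b=cv2.resize(q[230:350,220:340],(400,400)); b2[:400]=b
cv2.imwrite("pics/crop.png",np.hstack([a,b2]))
for n,d in(("side",p),("top",q)):
    for nm,u,v in {"side":[("lamp",296,236),("spot",307,297),("cap",289,389),("spare",360,377)],"top":[("lamp",240,268),("spot",339,272),("cap",440,306),("spare",441,250)]}[n]:
        if nm=="lamp" and n=="top": u,v=264,275
        print(n,nm,d[v,u])
        c=d[v,u].astype(int); mask=(np.abs(d.astype(int)-c).max(2)<45)
        if nm in("lamp","cap","spare"): mask=d.max(2)>90
        mm,s,ce=comp(mask,u,v); 
        cnt=max(cv2.findContours(mm.astype(np.uint8),0,1)[0],key=cv2.contourArea)
        e=cv2.fitEllipse(cnt); z={"lamp":.03,"spot":0,"cap":.02,"spare":.02}[nm]
        print(s,ce,np.round(e[0],1),np.round(e[1],1),"world",np.round(ray(n,*e[0],z),4))
E
```

```text
side lamp [226 250 246]
[ 277  212   39   37 1039] [296.03849856 231.57747834] [296.  231.5] [33.8 37.7] world [0.5374 0.1652 0.03  ]
side spot [141 148 155]
[ 278  276   58   43 1933] [306.54061045 296.75840662] [306.5 296.7] [41.3 57.4] world [ 0.526  -0.0356  0.    ]
side cap [235 244 241]
[274 373  31  33 806] [289.05707196 389.06203474] [289.1 389.1] [30.2 32.2] world [ 0.4452 -0.2882  0.02  ]
side spare [155 226 248]
[346 361  30  32 771] [360.06485084 376.77950713] [360.1 376.8] [29.6 31.3] world [ 0.5862 -0.2907  0.02  ]
top lamp [242 238 235]
[ 234  245   40   39 1202] [253.37437604 263.95507488] [253.4 264. ] [38.1 38.4] world [0.5376 0.1776 0.03  ]
top spot [197 204 213]
[ 312  245   54   54 2272] [338.61971831 271.53125   ] [338.6 271.5] [52.8 53. ] world [ 0.5251 -0.0344  0.    ]
top cap [238 237 234]
[428 295  25  24 470] [440.18723404 306.24468085] [440.2 306.2] [23.  24.2] world [ 0.4448 -0.2864  0.02  ]
top spare [155 219 235]
[429 238  25  24 460] [440.9673913  249.30869565] [441.  249.3] [22.7 24. ] world [ 0.5861 -0.2885  0.02  ]
```

View pics/crop.png

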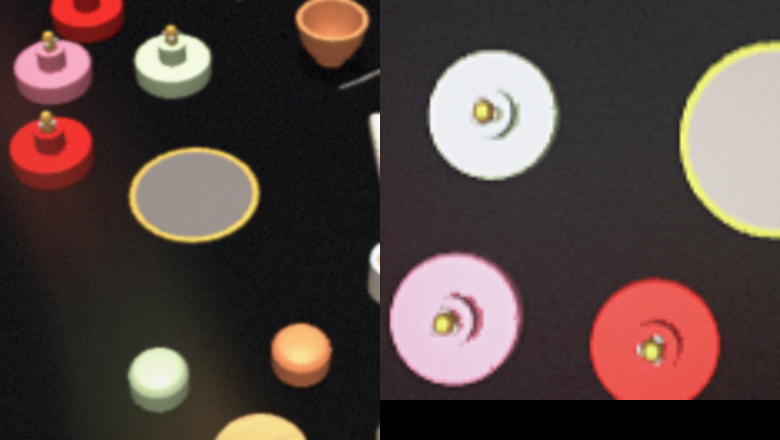

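Confirmed: the body at side (296,232) / top (254,264) is pale green, while its neighbours are pink or red. The green dome is at top (440,306) and the peach one at (441,250). Next I'll refine the lamp axis from the stud and work out the first moves.

```bash
python3 - <<'E'
from h import *
import workcell
print([k for k in dir(workcell) if not k.startswith('_')])
print(getattr(workcell,'finger_overhang',None))
q=np.load("top0.npz")["p"]; 
for w in (q,):
    r=w[245:285,232:275].astype(int); m=(r[...,2]-r[...,0])>50
    ys,xs=np.nonzero(m); print(len(xs),xs.mean()+232,ys.mean()+245, ray("top",xs.mean()+232,ys.mean()+245,.072))
p=np.load("side0.npz")["p"]; r=p[205:240,280:315].astype(int); m=(r[...,2]-r[...,0])>40
ys,xs=np.nonzero(m); print(len(xs),xs.mean()+280,ys.mean()+205, ray("side",xs.mean()+280,ys.mean()+205,.068))
for nm,u,v,z in(("pink",242,326,.03),("redR",302,333,.03),("redL",197,301,.03),("bowl",259,180,.06),("coast",488,277,.036),("labels",413,201,.045),("bottle",492,220,.05)): print(nm,ray("top",u,v,z).round(3))
# projections of model points with lamp at est
for c in([.5376,.1776],):
    for z in(.03,.077): print("top",proj("top",[*c,z]),"side",proj("side",[*c,z]))
from scipy.spatial.transform import Rotation as R
print(R.from_quat(get_obs()["ee_rot"]).as_matrix().round(3))
E
```

```text
['MotionError', 'camera', 'camera_model', 'finger_overhang', 'get_obs', 'hand_in']
0.025
32 250.65625 263.0 [0.53767578 0.1778354  0.072     ]
60 295.0833333333333 216.81666666666666 [0.53883812 0.17671641 0.068     ]
pink [0.386 0.199 0.03 ]
redR [0.372 0.053 0.03 ]
redL [0.443 0.312 0.03 ]
bowl [0.742 0.167 0.06 ]
coast [ 0.519 -0.4    0.036]
labels [ 0.702 -0.213  0.045]
bottle [ 0.659 -0.406  0.05 ]
top [253.39351578 263.94896763] side [295.25960669 228.39780431]
top [250.42617365 262.92067243] side [294.35950791 213.83233626]
[[ 0.903  0.43  -0.001]
 [ 0.43  -0.903  0.001]
 [-0.    -0.001 -1.   ]]
```

```bash
python3 -m creep '[[0,0,0.148,0,0,0,0],[0,0,0.148,0,0,0,0],[0,0,0.148,0,0,0,0],[0,0,0,30,-40,0,0],[0,0,0,30,-40,0,0],[0,0,0,30,-40,0,0],[0,0,0,30,-40,0,0],[0,0,0,30,-40,0,0]]' 20
```

```text
clock: 0.9
position: [0.4195, -0.3622, 0.2561]
ee_rot: [1.0, 0.0, -0.0, 0.0]
ft_force: [1.1, -0.5, -0.2]
grip_width: 1.0
```

```bash
python3 -m creep '[[0,0,0,10,-45,0,0],[0,0,0,10,-45,0,0],[0,0,0,10,-45,0,0],[0,0,0,10,-45,0,0],[0,0,0,10,-45,0,0],[0,0,0,10,-45,0,0],[0,0,0,10,-45,0,0],[0,0,0,10,-45,0,0]]'; python3 -m creep '[[0,0,0,10,-45,0,0],[0,0,0,10,-45,0,0],[0,0,0,10,-45,0,0],[0,0,0,8,-40,0,0],[0,0,0,0,-5,0,0],[0,0,0,0,0,0,0]]'
```

```text
clock: 1.7
position: [0.4984, -0.0022, 0.2562]
ee_rot: [1.0, 0.0, 0.0, 0.0]
ft_force: [1.2, -1.3, -0.0]
grip_width: 1.0
clock: 2.3
position: [0.5359, 0.1774, 0.2557]
ee_rot: [1.0, 0.002, -0.001, -0.0]
ft_force: [-0.2, -0.4, -1.0]
grip_width: 0.996
```

```bash
python3 -m creep '[[0,0,0,2,0,40,0],[0,0,0,0,0,40,0],[0,0,0,0,0,40,0],[0,0,0,0,0,30,0],[0,0,0,0,0,20,0],[0,0,0,0,0,15,0],[0,0,0,0,0,10,0],[0,0,0,0,0,0,0]]'; python3 - <<'E'
from h import *
p,d=camera("side"); cv2.imwrite("pics/s1.png",cv2.resize(p[120:340,180:420],None,fx=3,fy=2.7))
E
```

```text
clock: 3.1
position: [0.5381, 0.1751, 0.0605]
ee_rot: [1.0, -0.0, -0.001, 0.0]
ft_force: [0.3, 0.7, 0.7]
grip_width: 1.003
```

View pics/s1.png

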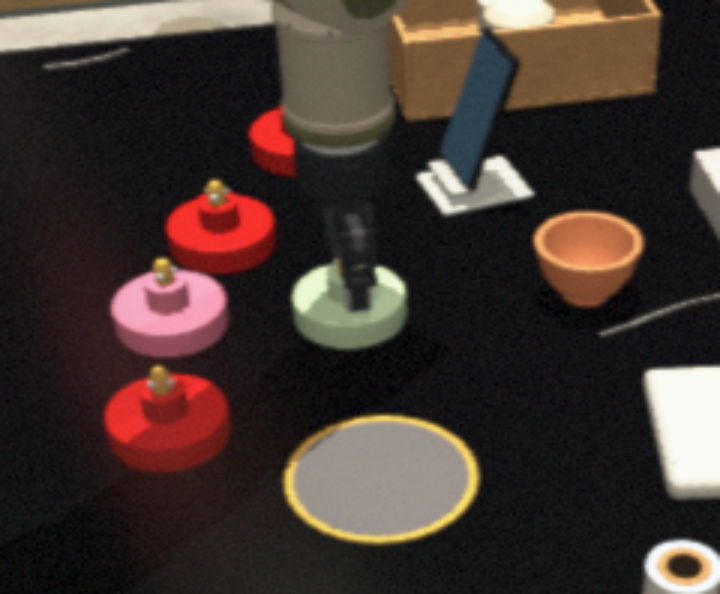

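The fingers straddle the green lamp's stem at crop (350,280). Closing gently.

```bash
python3 -m creep '[[0,0,0,0,-2,0,80],[0,0,0,0,0,0,120],[0,0,0,0,0,0,140],[0,0,0,0,0,0,160],[0,0,0,0,0,0,200],[0,0,0,0,0,0,200],[0,0,0,0,0,0,200]]' 20
```

```text
clock: 3.85
position: [0.5387, 0.1783, 0.062]
ee_rot: [1.0, 0.0, 0.0, -0.0]
ft_force: [-1.5, 0.9, 5.6]
grip_width: 0.413
```

```bash
python3 -m creep '[[0,0,0,0,0,0,200],[0,0,0,0,0,0,200]]'
```

```text
clock: 4.05
position: [0.5387, 0.1783, 0.0619]
ee_rot: [1.0, 0.0, 0.0, -0.0]
ft_force: [-1.3, 0.1, 6.1]
grip_width: 0.414
```

The reaction is about 6 N upward, so the lamp is being held down rather than lifted. Now sliding it.

```bash
python3 -m creep '[[0,0,0,0,4,0,200],[0,0,0,-1,10,0,200],[0,0,0,-1,14,0,200],[0,0,0,-1,14,0,200],[0,0,0,-1,14,0,200],[0,0,0,-1,14,0,200],[0,0,0,-1,14,0,200],[0,0,0,-1,14,0,200]]'
```

```text
clock: 4.85
position: [0.5319, 0.0805, 0.062]
ee_rot: [1.0, 0.001, 0.001, -0.001]
ft_force: [0.2, 4.4, 3.7]
grip_width: 0.411
```

```bash
python3 -m creep '[[0,0,0,-1,15,0,200],[0,0,0,-1,15,0,200],[0,0,0,-1,15,0,200],[0,0,0,-1,15,0,200],[0,0,0,-1,15,0,200],[0,0,0,-1,15,0,200],[0,0,0,-1,15,0,200],[0,0,0,0,9,0,200]]';python3 -m creep '[[0,0,0,0,1,0,200],[0,0,0,0,0,0,200],[0,0,0,0,0,0,200]]'; python3 - <<'E'
from h import *
p,d=camera("side"); cv2.imwrite("pics/s2.png",cv2.resize(p[180:360,220:400],None,fx=3,fy=3))
E
```

```text
clock: 5.65
position: [0.5249, -0.0342, 0.0619]
ee_rot: [1.0, 0.0, 0.001, -0.0]
ft_force: [0.1, 5.8, 6.5]
grip_width: 0.412
clock: 5.95
position: [0.525, -0.0358, 0.0619]
ee_rot: [1.0, 0.0, 0.001, 0.0]
ft_force: [-0.3, -1.0, 6.1]
grip_width: 0.411
```

View pics/s2.png

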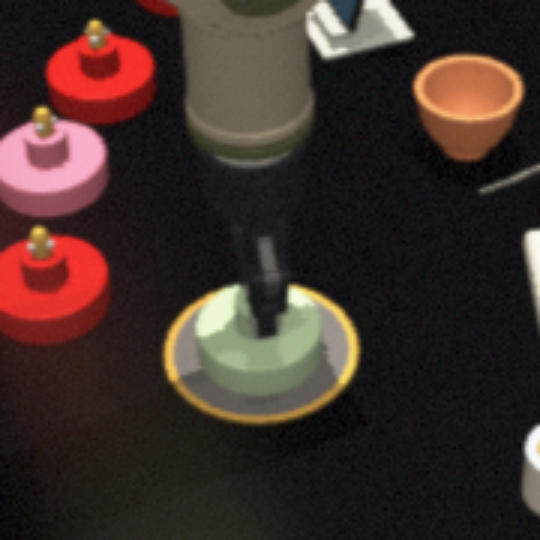

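The lamp now stands well inside the ring, with its foot at crop (260,340) and the ring around it. Releasing, then a quarter-turn squeeze to find the axis in x as well.

```bash
python3 -m creep '[[0,0,0,0,0,0,0],[0,0,0,0,0,0,0],[0,0,0,0,0,0,0],[0,0,0,0,0,0,0],[0,0,0,0,0,0,0]]'; python3 - <<'E'
from h import *
print(get_obs()["joint_pos"])
E
```

```text
clock: 6.5
position: [0.5244, -0.035, 0.0612]
ee_rot: [1.0, 0.0, -0.0, 0.0]
ft_force: [0.5, -0.3, -0.1]
grip_width: 1.0
[ 0.42109682  0.36657406 -0.50696827  1.9011077   0.21913471  0.92857009
 -1.75986267]
```

```bash
python3 -m creep '[[0,0,-0.1428,0,0,0,0],[0,0,-0.1428,0,0,0,0]]'; python3 - <<'E'
from h import *
print(get_obs()["joint_pos"])
E
```

```text
clock: 6.7
position: [0.5245, -0.0349, 0.0613]
ee_rot: [0.989, 0.146, -0.0, 0.0]
ft_force: [0.7, -1.0, -0.4]
grip_width: 1.0
[ 0.46302634  0.37604882 -0.55667132  1.898824    0.24402204  0.93380167
 -1.48734116]
```

```bash
python3 -m creep '[[0,0,-0.1428,0,0,0,0],[0,0,-0.1428,0,0,0,0],[0,0,-0.1428,0,0,0,0],[0,0,-0.1428,0,0,0,0],[0,0,-0.1428,0,0,0,0],[0,0,-0.1428,0,0,0,0],[0,0,-0.1428,0,0,0,0],[0,0,-0.1428,0,0,0,0]]';python3 -m creep '[[0,0,-0.1428,0,0,0,60],[0,0,0,0,0,0,120],[0,0,0,0,0,0,140],[0,0,0,0,0,0,160],[0,0,0,0,0,0,200],[0,0,0,0,0,0,200],[0,0,0,0,0,0,200]]' 20;  python3 - <<'E'
from h import *
print(get_obs()["joint_pos"])
E
```

```text
clock: 7.5
position: [0.5245, -0.035, 0.0613]
ee_rot: [0.754, 0.657, -0.0, 0.0]
ft_force: [-0.5, 0.2, -0.3]
grip_width: 1.005
clock: 8.2
position: [0.5244, -0.035, 0.0614]
ee_rot: [0.707, 0.707, -0.0, 0.0]
ft_force: [-2.1, 0.3, 2.4]
grip_width: 0.411
[ 0.65360345  0.4369509  -0.78765801  1.88971884  0.37315529  0.96745708
 -0.30325659]
```

```bash
python3 -m creep '[[0,0,0,0,0,0,0],[0,0,0,0,0,0,0],[0,0,0,0,0,0,0],[0,0,0,0,0,0,0],[0,0,0,0,0,-20,0],[0,0,0,0,0,-40,0],[0,0,0,0,0,-40,0],[0,0,0,0,0,-20,0]]';python3 -m creep '[[0,0,0,-40,-13,0,0],[0,0,0,-40,-13,0,0],[0,0,0,-40,-13,0,0],[0,0,0,-40,-13,0,0],[0,0,0,-40,-13,0,0],[0,0,0,-40,-13,0,0],[0,0,0,-12,-2,0,0],[0,0,0,0,0,0,0]]'; python3 - <<'E'
from h import *
q,d=camera("top"); cv2.imwrite("pics/t3.png",cv2.resize(q[200:380,280:520],None,fx=3,fy=3))
p,d=camera("side"); cv2.imwrite("pics/s3.png",cv2.resize(p[180:460,220:420],None,fx=2.1,fy=2.1))
r=p[265:310,285:330].astype(int)
r=q[245:290,315:365].astype(int); m=(r[...,2]-r[...,0])>50
E
```

```text
clock: 9.0
position: [0.5257, -0.0346, 0.1846]
ee_rot: [0.707, 0.708, 0.001, 0.002]
ft_force: [0.2, 0.2, -0.0]
grip_width: 1.001
clock: 9.8
position: [0.444, -0.2889, 0.1811]
ee_rot: [0.708, 0.706, -0.0, -0.0]
ft_force: [-0.7, 0.7, -0.2]
grip_width: 1.0
```

View pics/t3.png

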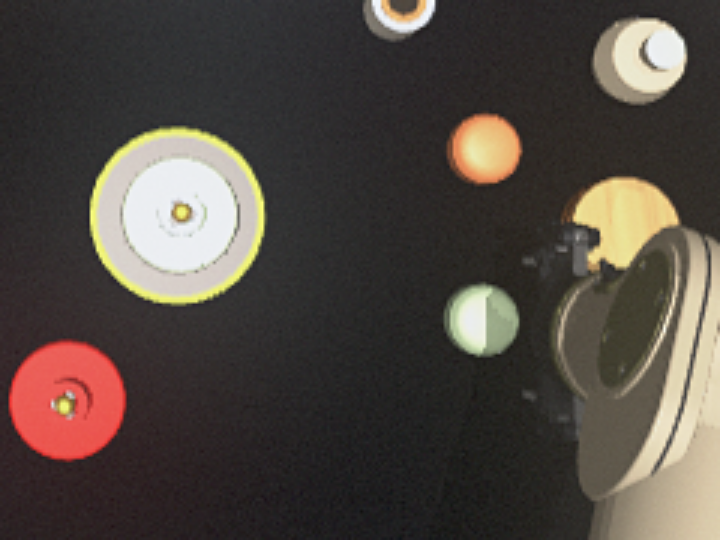

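View pics/s3.png

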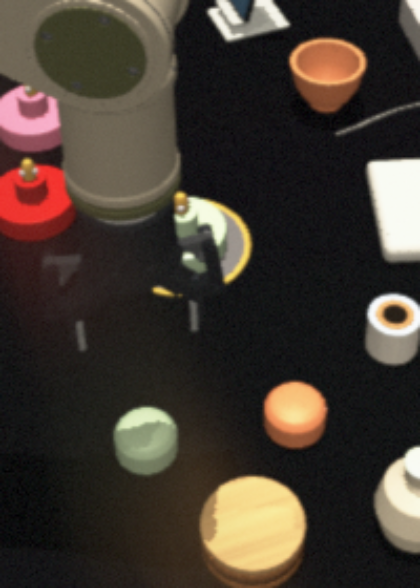

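The lamp stands upright and concentric in the ring (crop 181,213). The gripper is over the green dome (482,320), and the peach dome (485,148) is clear of it. Descending.

```bash
python3 -m creep '[[0,0,0,2,1,40,0],[0,0,0,0,0,40,0],[0,0,0,0,0,30,0],[0,0,0,0,0,20,0],[0,0,0,0,0,15,0],[0,0,0,0,0,8,0],[0,0,0,0,0,0,0]]'; python3 - <<'E'
from h import *
p,d=camera("side"); cv2.imwrite("pics/s4.png",cv2.resize(p[330:460,220:400],None,fx=4,fy=4))
E
```

```text
clock: 10.6
position: [0.446, -0.2841, 0.028]
ee_rot: [0.706, 0.708, 0.0, -0.0]
ft_force: [0.8, -0.1, 0.2]
grip_width: 1.0
```

View pics/s4.png

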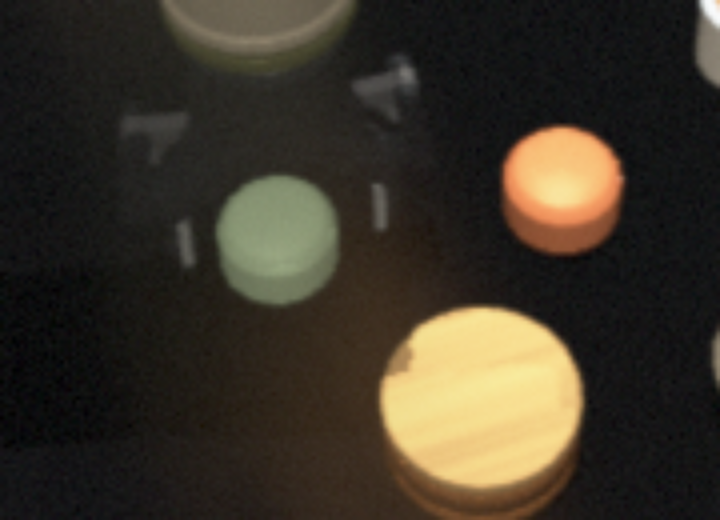

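```bash
python3 -m creep '[[0,0,0,-3,0,0,30],[0,0,0,0,0,0,60],[0,0,0,0,0,0,80],[0,0,0,0,0,0,110],[0,0,0,0,0,0,150],[0,0,0,0,0,0,150],[0,0,0,0,0,0,150]]' 20; python3 -m creep '[[0,0,0,0,0,0,0],[0,0,0,0,0,0,0],[0,0,0,0,0,0,0],[0,0,0,0,0,0,0],[0,0,0,0,0,0,0]]'; python3 - <<'E'
from h import *
print(get_obs()["joint_pos"])
E
```

```text
clock: 11.35
position: [0.4459, -0.2885, 0.0291]
ee_rot: [0.707, 0.707, -0.0, 0.001]
ft_force: [-2.4, 0.1, 5.2]
grip_width: 0.68
clock: 11.85
position: [0.4457, -0.288, 0.0283]
ee_rot: [0.707, 0.707, 0.0, 0.0]
ft_force: [-0.4, 0.4, -0.6]
grip_width: 1.001
[ 1.03586938  0.46189588 -0.64133631  1.89922168  0.34917669  0.89337961
  0.22314208]
```

```bash
python3 -m creep '[[0,0,0.1428,0,0,0,0],[0,0,0.1428,0,0,0,0],[0,0,0.1428,0,0,0,0],[0,0,0.1428,0,0,0,0],[0,0,0.1428,0,0,0,0],[0,0,0.1428,0,0,0,0],[0,0,0.1428,0,0,0,0],[0,0,0.1428,0,0,0,0]]'; python3 -m creep '[[0,0,0.1428,0,0,0,0],[0,0,0.1428,0,0,0,0],[0,0,0.1428,0,0,0,0],[0,0,0,0,0,0,60],[0,0,0,0,0,0,90],[0,0,0,0,0,0,150],[0,0,0,0,0,0,150],[0,0,0,0,0,0,150]]' 20; python3 -m creep '[[0,0,0,0,0,0,200],[0,0,0,0,0,0,200],[0,0,0,0,0,0,200]]' 90;  python3 - <<'E'
from h import *
p,d=camera("side"); cv2.imwrite("pics/s5.png",cv2.resize(p[330:460,220:400],None,fx=4,fy=4))
E
```

```text
clock: 12.65
position: [0.4457, -0.288, 0.0283]
ee_rot: [0.978, 0.21, 0.0, -0.0]
ft_force: [-0.1, -0.1, 0.0]
grip_width: 0.999
clock: 13.45
position: [0.4459, -0.2881, 0.0285]
ee_rot: [1.0, 0.001, 0.0, 0.0]
ft_force: [-0.2, 0.6, 3.1]
grip_width: 0.676
clock: 13.75
position: [0.4461, -0.2882, 0.029]
ee_rot: [1.0, 0.001, 0.0, 0.0]
ft_force: [-1.4, 1.7, 9.2]
grip_width: 0.658
```

View pics/s5.png

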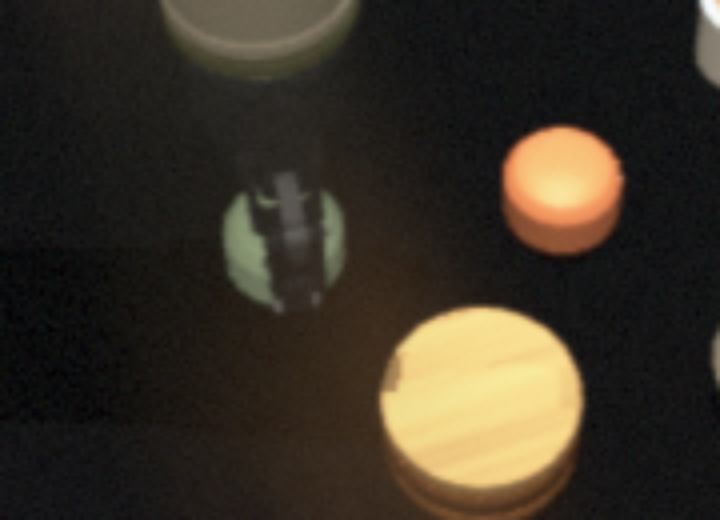

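The dome is centred and held, and the peach dome is untouched. Lifting it and carrying it to the lamp.

```bash
python3 -m creep '[[0,0,0,0,0,-15,200],[0,0,0,0,0,-25,200],[0,0,0,0,0,-40,200],[0,0,0,0,0,-40,200],[0,0,0,0,0,-15,200],[0,0,0,0,0,0,200]]';python3 -m creep '[[0,0,0,8,-25,0,200],[0,0,0,12,-38,0,200],[0,0,0,12,-38,0,200],[0,0,0,12,-38,0,200],[0,0,0,12,-38,0,200],[0,0,0,12,-38,0,200],[0,0,0,8,-25,0,200],[0,0,0,3,-12,0,200]]';python3 -m creep '[[0,0,0,0,0,0,200],[0,0,0,0,0,0,200],[0,0,0,0,0,0,200]]'; python3 - <<'E'
from h import *
print(get_obs()["position"])
p,d=camera("side"); cv2.imwrite("pics/s6.png",cv2.resize(p[200:340,230:390],None,fx=4,fy=4))
q,d=camera("top"); cv2.imwrite("pics/t6.png",cv2.resize(q[200:330,270:420],None,fx=4,fy=4))
E
```

```text
clock: 14.4
position: [0.4468, -0.2889, 0.1665]
ee_rot: [1.0, 0.0, 0.002, 0.002]
ft_force: [0.8, 0.7, -1.5]
grip_width: 0.654
clock: 15.2
position: [0.5243, -0.0331, 0.1624]
ee_rot: [1.0, 0.002, -0.001, -0.001]
ft_force: [0.1, -0.3, -1.1]
grip_width: 0.654
clock: 15.5
position: [0.5241, -0.038, 0.163]
ee_rot: [1.0, -0.001, -0.0, 0.0]
ft_force: [-0.2, 1.3, -0.2]
grip_width: 0.65
[ 0.52406957 -0.03799032  0.16297003]
```

View pics/s6.png

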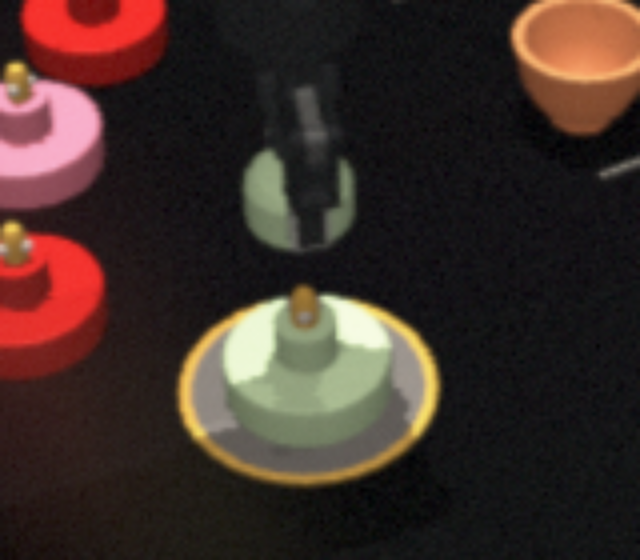

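```bash
python3 -m creep '[[0,0,0,0,0,0,200],[0,0,0,0,0,0,200]]'; python3 - <<'E'
from h import *
print(get_obs()["position"], get_obs()["grip_width"])
p,d=camera("side"); q,_=camera("top"); cv2.imwrite("pics/t6.png",cv2.resize(q[200:330,270:420],None,fx=4,fy=4))
pos=get_obs()["position"]
print(proj("side",[pos[0],pos[1],pos[2]-.012]),proj("side",[.5244,-.0355,.07]))
r=p[205:265,280:330].astype(int); m=(r[...,1]-r[...,0]>8)&(r[...,1]>90)
cols=np.nonzero(m)
for row in range(240,262): 
    x=np.nonzero(m[row-205])[0]; print(row, (x.min()+280,x.max()+280) if len(x) else None)
r=p[268:284,295:320].astype(int); m=(r[...,2]-r[...,0]>40); ys,xs=np.nonzero(m); print("stud",xs.mean()+295,ys.mean()+268,len(xs), ray("side",xs.mean()+295,ys.mean()+268,.069))
E
```

```text
clock: 15.8
position: [0.5244, -0.0365, 0.1633]
ee_rot: [1.0, 0.0, 0.0, 0.0]
ft_force: [-0.3, -0.1, -0.6]
grip_width: 0.654
[ 0.52444925 -0.03649432  0.16334333] 0.6537658262572875
[303.46837027 247.7686367 ] [304.75300125 275.01746953]
240 (np.int64(293), np.int64(316))
241 (np.int64(292), np.int64(316))
242 (np.int64(292), np.int64(317))
243 (np.int64(291), np.int64(317))
244 (np.int64(291), np.int64(317))
245 (np.int64(291), np.int64(318))
246 (np.int64(291), np.int64(317))
247 (np.int64(291), np.int64(317))
248 (np.int64(291), np.int64(317))
249 (np.int64(292), np.int64(317))
250 (np.int64(292), np.int64(317))
251 (np.int64(292), np.int64(317))
252 (np.int64(292), np.int64(317))
253 (np.int64(292), np.int64(317))
254 (np.int64(292), np.int64(316))
255 (np.int64(293), np.int64(316))
256 (np.int64(293), np.int64(316))
257 (np.int64(294), np.int64(315))
258 (np.int64(295), np.int64(314))
259 (np.int64(297), np.int64(302))
260 (np.int64(299), np.int64(303))
261 None
stud 306.5217391304348 276.2463768115942 69 [ 0.52766968 -0.03918679  0.069     ]
```

View pics/t6.png

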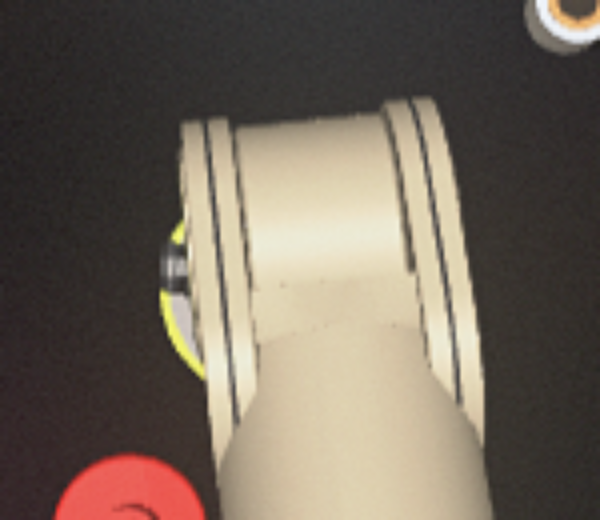

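```bash
python3 - <<'E'
from h import *
c=cv2.imread("pics/t3.png"); q=cv2.resize(c,(240,180),interpolation=cv2.INTER_AREA)
r=q[60:82,50:72].astype(int); m=(r[...,2]-r[...,0]>50); ys,xs=np.nonzero(m); u,v=xs.mean()+330,ys.mean()+260
print(len(xs),u,v,ray("top",u,v,.072))
w=(q.min(2)>160); r=np.zeros_like(w); 
# foot white disc
mm,s,ce=comp((q.min(2)>205),50,70); cnt=max(cv2.findContours(mm.astype(np.uint8),0,1)[0],key=cv2.contourArea); e=cv2.fitEllipse(cnt)
print(s,e,ray("top",e[0][0]+280,e[0][1]+200,.03))
q0=np.load("top0.npz")["p"]; mm,s,ce=comp((q0.min(2)>205),264,275); cnt=max(cv2.findContours(mm.astype(np.uint8),0,1)[0],key=cv2.contourArea); e=cv2.fitEllipse(cnt); print(s,e,ray("top",*e[0],.03))
E
```

```text
30 340.03333333333336 270.4 [ 0.52522188 -0.03547665  0.072     ]
[  41   53   38   38 1045] ((59.372825622558594, 71.12418365478516), (36.49478530883789, 36.64480972290039), 121.37094116210938) [ 0.52503422 -0.03529498  0.03      ]
[235 246  37  37 998] ((253.0687713623047, 264.06158447265625), (36.164772033691406, 36.69454574584961), 42.33482360839844) [0.53730225 0.17839185 0.03      ]
```

The mechanical centring and the top view agree on the lamp axis at (0.525, -0.0355). Moving over it and descending to just above the stud.

```bash
python3 -m creep '[[0,0,0,0.5,-1,15,200],[0,0,0,0,0,20,200],[0,0,0,0,0,12,200],[0,0,0,0,0,6,200],[0,0,0,0,0,3,200],[0,0,0,0,0,0,200],[0,0,0,0,0,0,200]]';python3 -m creep '[[0,0,0,0,0,2,200],[0,0,0,0,0,2,200],[0,0,0,0,0,2,200],[0,0,0,0,0,0,200]]'; python3 - <<'E'
from h import *
p,d=camera("side"); cv2.imwrite("pics/s7.png",cv2.resize(p[200:340,230:390],None,fx=4,fy=4))
E
```

```text
clock: 16.6
position: [0.5254, -0.035, 0.1078]
ee_rot: [1.0, 0.0, 0.0, 0.0]
ft_force: [0.4, 0.2, -0.3]
grip_width: 0.652
clock: 17.0
position: [0.5248, -0.035, 0.101]
ee_rot: [1.0, 0.0, -0.0, -0.0]
ft_force: [-0.6, 0.1, -1.3]
grip_width: 0.652
```

View pics/s7.png

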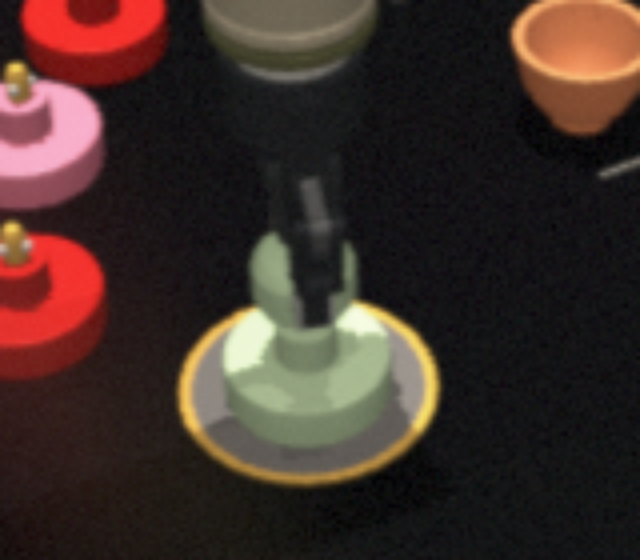

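The dome has entered over the stud tip with no side force. Going on in 1 mm steps.

```bash
for i in 1; do python3 -m creep '[[0,0,0,0,0,1,200],[0,0,0,0,0,1,200],[0,0,0,0,0,1,200],[0,0,0,0,0,0,200]]'; done; python3 -m creep '[[0,0,0,0,0,1,200],[0,0,0,0,0,0,200]]'; python3 -m creep '[[0,0,0,0,0,1,200],[0,0,0,0,0,0,200]]'
```

```text
clock: 17.45
position: [0.5249, -0.035, 0.0982]
ee_rot: [1.0, 0.0, -0.0, 0.0]
ft_force: [-0.2, 0.2, -1.1]
grip_width: 0.654
clock: 17.65
position: [0.525, -0.0351, 0.0973]
ee_rot: [1.0, 0.0, 0.0, 0.0]
ft_force: [0.0, 0.0, -0.9]
grip_width: 0.655
clock: 17.85
position: [0.5252, -0.0352, 0.0966]
ee_rot: [1.0, 0.0, 0.0, 0.0]
ft_force: [-0.4, -0.9, 3.5]
grip_width: 0.653
```

Contact with the balls begins at TCP z = 0.0966 (0.097 expected). Pressing on.

```bash
python3 -m creep '[[0,0,0,0,0,1,200],[0,0,0,0,0,0,200]]'; python3 -m creep '[[0,0,0,0,0,1,200],[0,0,0,0,0,0,200]]';python3 -m creep '[[0,0,0,0,0,1,200],[0,0,0,0,0,0,200]]';python3 -m creep '[[0,0,0,0,0,1,200],[0,0,0,0,0,0,200]]'
```

```text
clock: 18.05
position: [0.5252, -0.0354, 0.0958]
ee_rot: [1.0, 0.0, 0.0, 0.0]
ft_force: [-2.7, -1.2, 8.1]
grip_width: 0.654
clock: 18.25
position: [0.5251, -0.0354, 0.0947]
ee_rot: [1.0, 0.0, 0.0, 0.0]
ft_force: [-1.3, -1.3, 4.9]
grip_width: 0.656
clock: 18.45
position: [0.5248, -0.0353, 0.0932]
ee_rot: [1.0, 0.0, -0.0, 0.0]
ft_force: [-1.4, -1.4, 0.2]
grip_width: 0.654
clock: 18.65
position: [0.5247, -0.0352, 0.0919]
ee_rot: [1.0, 0.0, -0.0, 0.0]
ft_force: [-1.1, -2.4, -1.4]
grip_width: 0.652
```

```bash
python3 -m creep '[[0,0,0,0,0,1,200],[0,0,0,0,0,1,200],[0,0,0,0,0,0,200]]'; python3 -m creep '[[0,0,0,0,0,1,200],[0,0,0,0,0,1,200],[0,0,0,0,0,0,200]]';python3 -m creep '[[0,0,0,0,0,1,200],[0,0,0,0,0,0,200]]';python3 -m creep '[[0,0,0,0,0,1,200],[0,0,0,0,0,0,200]]'
```

```text
clock: 18.95
position: [0.5248, -0.0351, 0.0899]
ee_rot: [1.0, 0.0, -0.0, 0.0]
ft_force: [-2.3, -2.9, -1.9]
grip_width: 0.647
clock: 19.25
position: [0.5248, -0.0348, 0.0878]
ee_rot: [1.0, 0.0, -0.0, -0.0]
ft_force: [-0.5, -1.5, -4.1]
grip_width: 0.655
clock: 19.45
position: [0.5248, -0.0346, 0.0868]
ee_rot: [1.0, 0.001, -0.0, -0.0]
ft_force: [0.7, 0.4, -7.5]
grip_width: 0.655
clock: 19.65
position: [0.5248, -0.0347, 0.0859]
ee_rot: [1.0, 0.001, -0.0, -0.0]
ft_force: [0.3, 0.4, -7.0]
grip_width: 0.655
```

The click has passed and the balls are now drawing the dome down. Continuing to the hard stop.

```bash
python3 -m creep '[[0,0,0,0,0,1,200],[0,0,0,0,0,0,200]]';python3 -m creep '[[0,0,0,0,0,1,200],[0,0,0,0,0,0,200]]';python3 -m creep '[[0,0,0,0,0,1,200],[0,0,0,0,0,0,200]]'
```

```text
clock: 19.85
position: [0.5252, -0.0349, 0.0854]
ee_rot: [1.0, 0.0, 0.0, -0.0]
ft_force: [-0.2, 1.4, -5.2]
grip_width: 0.653
clock: 20.05
position: [0.5255, -0.035, 0.0847]
ee_rot: [1.0, 0.0, 0.001, 0.0]
ft_force: [0.6, 0.4, -1.3]
grip_width: 0.659
clock: 20.25
position: [0.5256, -0.035, 0.0841]
ee_rot: [1.0, 0.0, 0.001, 0.0]
ft_force: [-1.0, -0.6, 4.6]
grip_width: 0.653
```

```bash
python3 -m creep '[[0,0,0,0,0,1,200],[0,0,0,0,0,0,200],[0,0,0,0,0,0,200]]'
```

```text
clock: 20.55
position: [0.5256, -0.035, 0.084]
ee_rot: [1.0, 0.0, 0.001, 0.0]
ft_force: [-7.6, -0.2, 16.9]
grip_width: 0.649
```

```bash
python3 -m creep '[[0,0,0,0,0,-0.4,200],[0,0,0,0,0,0,200],[0,0,0,0,0,0,200]]'; python3 -m creep '[[0,0,0,0,0,0,200],[0,0,0,0,0,0,200]]'
```

```text
clock: 20.85
position: [0.5256, -0.035, 0.084]
ee_rot: [1.0, 0.0, 0.001, 0.0]
ft_force: [-5.1, -0.4, 11.9]
grip_width: 0.654
clock: 21.05
position: [0.5256, -0.035, 0.084]
ee_rot: [1.0, 0.0, 0.001, 0.0]
ft_force: [-5.2, 0.1, 11.5]
grip_width: 0.65
```

Seated: z = 0.084 as expected, with 11.5 N of press. There is about 5 N of side load in x, so I'll ease that off.

```bash
python3 -m creep '[[0,0,0,-0.5,0,0,200],[0,0,0,0,0,0,200],[0,0,0,0,0,0,200]]'; python3 - <<'E'
from h import *
o=get_obs(); print(o["position"],o["ft_force"],o["torque"])
p,d=camera("side"); cv2.imwrite("pics/s8.png",cv2.resize(p[200:340,230:390],None,fx=4,fy=4)); cv2.imwrite("pics/s8f.png",p)
print(get_obs()["ft_force"])
E
```

```text
clock: 21.35
position: [0.5256, -0.035, 0.084]
ee_rot: [1.0, 0.0, 0.001, 0.0]
ft_force: [-2.9, 0.5, 9.1]
grip_width: 0.65
[ 0.52558206 -0.03500371  0.08403791] [-2.94605773  0.45372077  9.08672744] [0.04476429 0.5241317  0.06398794]
[-1.11038953  0.37959873  9.20702438]
```

View pics/s8.png

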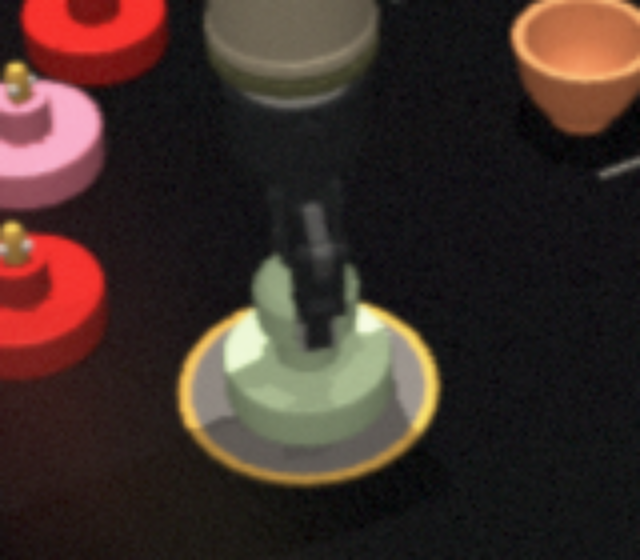

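View pics/s8f.png

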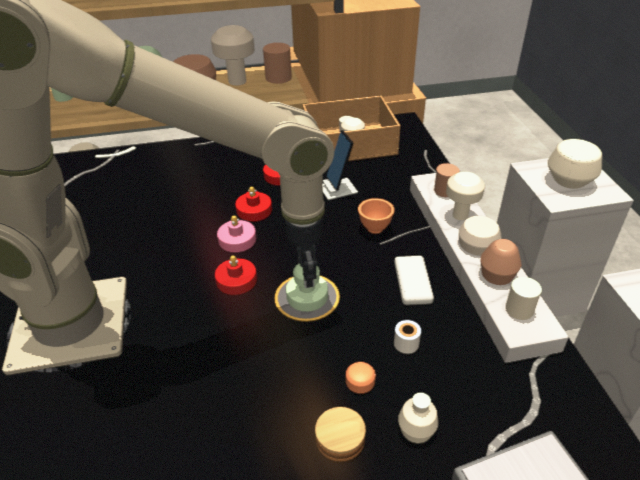

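The dome sits on the stem at crop (305,295), the lamp is inside the ring, and everything else is where it was. I'll bring the press up slightly, let it settle, check it and hand in.

```bash
python3 -m creep '[[0,0,0,0,0,0.2,200],[0,0,0,0,0,0,200],[0,0,0,0,0,0,200],[0,0,0,0,0,0,200]]';python3 -m creep '[[0,0,0,0,0,0,200],[0,0,0,0,0,0,200],[0,0,0,0,0,0,200],[0,0,0,0,0,0,200]]'
```

```text
clock: 21.8
position: [0.5256, -0.035, 0.084]
ee_rot: [1.0, 0.0, 0.001, 0.0]
ft_force: [-3.6, -0.1, 12.5]
grip_width: 0.653
clock: 22.2
position: [0.5256, -0.035, 0.0841]
ee_rot: [1.0, 0.0, 0.001, 0.0]
ft_force: [-2.6, -0.3, 11.8]
grip_width: 0.652
```

```bash
python3 -c "
from workcell import *
print(hand_in()); o=get_obs(); print(o['clock'],o['position'],o['ft_force'])"
```

```text
the job is handed in; nothing more can be done
None
the job is handed in; nothing more can be done
```

The job is handed in at about 22 s, with the dome pressed home on the lamp and still held down at about 12 N. I gripped the lamp by its stem and slid it along the table into the spot, then centred the green dome, carried it over and pressed it onto the stud.

**Lamp:** before the dome went on, the top view put its axis at (0.525, -0.035), about 1 mm from the ring's centre. It stands upright with its foot well inside the ring, and the last side picture shows the same. The upward reaction stayed at roughly 4–6 N throughout the slide, so it was not lifted.

**Dome:** the force rose to about 8 N at the balls, dropped as it clicked, and then turned into a pull downward. It reached a hard stop at tool height 0.084 m, exactly where home should be.

**Press:** the force passed 16.9 N for a moment at the stop, so I eased it back. The last reading was 11.8 N downward, with the grip unchanged.

**What did not agree fully:**
- **Lamp position:** the side camera put the stud 3–4 mm off the grip and top-view estimate. I went with the latter, and the dome went on without trouble.
- **Side load:** about 3 N in x remained at the end, eased from about 8 N.

In the last side picture the peach dome and the other things I could see stand where they were.

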